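Finish the pinwheel layer of gift cartons

ROBOT

A 6-joint arm with a two-finger parallel gripper is mounted at the origin on the work surface. World frame = base frame: x ahead of the robot, y to its left, z up, the work surface at z = 0. Lengths are in mm, angles in rad, forces in N, time in s.
With the tool pointing down it reaches from about 400 to 925 mm from the base axis. Payload 12.5 kg.
Tool frame: the origin (TCP) lies midway between the tips of the shut fingers; the grasp point (between the pads) lies 19 mm behind it; z points along the fingers, y is the line along which they close (so a half turn about z gives the same grasp; the last joint's range is limited). The gripper opens to 95 mm and grips with 3 to 60 N. Pads are 20 mm wide; open, the fingers measure 119 mm over their backs; the gripper's body (75 mm by 180 mm) begins 59 mm behind the grasp point.
Start: joints at [1.136, 0.491, 1.559, -0, 1.092, -0.106], TCP at [201.801, 591.543, 214.661] pointing down, gripper open.
Joint ranges: [-3.1, 3.1], [-0.84, 2.19], [0.05, 2.79], [-1.13, 4.28], [0.06, 2.93], [-2.69, 2.69]. Speed limits (rad/s): [2.22, 2.22, 2.79, 3.14, 3.14, 3.14].

INTERFACE

Orientations are given as [roll, pitch, yaw] about the fixed x, y, z axes, in that order (R = Rz(yaw) Ry(pitch) Rx(roll)).
In Python, from cell import env gives the robot as it stands.
- The arm moves only by the shell command python3 -m inch 'ROWS'. ROWS is JSON, a list of rows, each a list of 7 numbers: the turn, a rotation vector about the tool's x, y, z in rad, then the shift along the tool's x, y, z in cm, then the closure, from -1 (fully open) to 1 (shut). A call has 1 to 20 rows; each row shifts and turns the commanded pose from where the row before left it, along the tool's axes as they then stand; what a row does not reach is not made up. A row lasts 1/8 s, in which the tool goes at most 62.5 mm and 10.7 degrees, less where a joint would pass 70% of its speed; a pose out of reach is approached as far as the arm can. A call with a gripper value outside its range is refused whole. The fingers move at their own pace and stop on an object; the grip force is fixed at half the most. Time passes only in rows, so rows that do not move let the fingers close. It gives the time, the measured TCP pose, the force, the opening and the grip force at its end, in the units of the state.
- env.state(): the state, without advancing time (a new reading comes with each control period).
- env.read_camera(name): name is "scene" or "top" or "wrist"; returns a dict with "img" (384x512x3 uint8, red, green, blue), "depth" (384x512 float32, mm along the optical axis (not along the pixel's ray), 0 where there is no reading), "fx", "fy", "cx", "cy" (pixels), "position" and "orientation" of the camera in the world. Camera axes: x right, y down, z forward; pixel columns grow to the right and rows downward; lengths in mm; the calibration is good to about 2 mm. The wrist camera is an equidistant fisheye: a pixel r from the principal point sees the ray r / f radians off the axis. A picture is of the moment at which its call begins.
- env.job_done(): hands the job in; it is judged then, once.
Trained networks look in a picture, given as the dict that the camera call returned (one of the last four; its "shot" number tells which), for a name from the list of things; names that differ only in an ending like _2 or _b are one class to them, and where a whole thing is asked for, a point or a joint stands for the part that bears it (a point fixed in the world has none). Each returns a list of dicts, best first, with "score" (0 to 1); they miss things now and then, are a little off and sometimes report something else, mostly with a low value. They report only what shows in the picture. A call takes as long as a camera call. They do not tell look-alikes from the thing itself.
- env.find_in(picture, target): "centre" ([x, y, z] in mm, in the coordinates of the camera as it stood for that picture, good to about 4 mm: the middle of the surface that is visible of it).
- env.trace(picture, target): "mask" (384x512 bool, what is visible of it).
The state is a dict: "t": time; "joints": joint angles; "qvel": joint speeds; "tau": joint torques, N m; "eef_pos": TCP position; "tcp_rot": TCP orientation; "ft_force": force on the tool from outside, world axes, zero at the start; "moment": the same for the moment, N m; "opening": opening from 0.0 (shut) to 1.0 (fully open); "grip_force": force on a finger pad.
Only numpy, scipy, OpenCV 4.12 (cv2) and the standard library are available. Lean on these libraries where they do the work, as an engineer would, in place of code of your own. Each camera call takes 0.05 s, during which the arm holds its last target. There are 200 camera calls.

TASK

Two of four equal gift cartons already lie on the slatted wooden slab; add the one lying on the counter and the one on the sloped display stand so that the four make a flat pinwheel layer: each carton's end close against the side of the next (gaps of a few millimetres), square to the slab, with one empty square in the middle. Take the carton out from under the stand's light bar without knocking the bar, and set both cartons down rather than dropping them. Leave the two cartons on the slab and everything else on the counter where they are.

Things in the scene. Friction and masses are not known exactly. Their poses are not given: they have to be found in the camera images.
- slab: fixed slatted pine slab like a small pallet, 200 x 200 mm, its flat top 24 mm above the counter; origin at the centre of its underside, z up, x and y along its sides. Any yaw within about 30 degrees
- space_1 (a point): centre, on the slab's top, of one empty space (slab x +57, y -28 mm). A carton belongs there with its long side along slab y, about 4 mm clear of its neighbours. The half of its inner side towards slab +y faces the empty middle (62 mm square, centred on the slab), where a finger has room; the other half is closed off by a neighbour's end
- space_2 (a point): the same for the other empty space, at slab x -57, y +28 mm; here the half towards slab -y faces the empty middle. Either new carton may go in either space, either end first
- carton_set_1: already in place, at slab x -28, y -57 mm, its long side along slab x: kraft cardboard carton with a pale tape strip along its top, 110 (its x) x 52 (y) x 50 (z) mm, about 0.2 kg; origin at the centre of its underside
- carton_set_2: already in place, at slab x +28, y +57 mm, its long side along slab x: kraft cardboard carton with a pale tape strip along its top, 110 (its x) x 52 (y) x 50 (z) mm, about 0.2 kg; origin at the centre of its underside
- carton_counter: lying flat on the counter to the robot's left, among other things, at any of three places, to be added to the layer: kraft cardboard carton with a pale tape strip along its top, 110 (its x) x 52 (y) x 50 (z) mm, about 0.2 kg; origin at the centre of its underside
- carton_sloped: lying on the sloped stand to the robot's right, its long side and x axis up the 30 degree slope, resting on the lip at the foot, to be added to the layer: kraft cardboard carton with a pale tape strip along its top, 110 (its x) x 52 (y) x 50 (z) mm, about 0.2 kg; origin at the centre of its underside
- stand: fixed plywood display stand, front (-x) roughly towards the robot; base plate 135 x 230 x 6 mm; a board 150 x 96 mm wide slopes up at 30 degrees towards its +x, with a 12 mm lip across the foot and nothing beside the carton. Origin under its centre, z up. The carton's underside centre lies at stand x -12, y 0, z +54 mm
- light_bar: fixed aluminium light bar, in the stand's own frame: 16 mm thick, 240 mm long, level along stand y at stand x -30, z +250 mm, so straight above the sloped carton; held by two bent 10 mm rods at stand y +-107 mm. A gripper tilted square to the slope passes in front of it
- tin: bystander: paper-covered round gift tin with dark lid, 77 mm across, 130 mm tall; origin at the centre of its underside
- flat_box: bystander: flat square cardboard box 85 x 85 x 26 mm; origin at the centre of its underside
- flute: bystander: glass champagne flute, 60 mm foot, 195 mm tall; origin under its foot
- packet: bystander: small paper packet 88 x 56 x 22 mm; origin at the centre of its underside
- candle_jar: bystander: amber glass candle jar with wooden lid, 68 mm across, 84 mm tall; origin at the centre of its underside
There are look-alikes about, which are no part of the job. What is shaped like the carton_sloped but pink or purple is not meant.

How it is judged (in metres and radians):
At the end, for the whole second after the job is handed in: The two new cartons lie one in each empty space, centre within 10 mm of it and turned within 5 degrees of the slab's y; all four cartons lie flat on the slab's top (within 3.4 degrees, underside within about 4 mm of it) and at rest; the two cartons that were there have moved less than 10 mm (((horizontal distance between carton_counter and space_1 below 0.01 m and angle between the x axis of each of carton_counter, carton_sloped and the y axis of slab, either way round below 0.09 rad and horizontal distance between carton_sloped and space_2 below 0.01 m) or (horizontal distance between carton_counter and space_2 below 0.01 m and angle between the x axis of each of carton_counter, carton_sloped and the y axis of slab, either way round below 0.09 rad and horizontal distance between carton_sloped and space_1 below 0.01 m)) and angle between each of carton_counter, carton_sloped, carton_set_1, carton_set_2's own z axis and vertical below 0.06 rad and z of carton_counter in the frame of slab between 0.02 and 0.029 m and linear speed of each of carton_counter, carton_sloped, carton_set_1, carton_set_2 below 0.02 m/s and z of carton_sloped in the frame of slab between 0.02 and 0.029 m and z of carton_set_1 in the frame of slab between 0.02 and 0.029 m and z of carton_set_2 in the frame of slab between 0.02 and 0.029 m and distance of each of carton_set_1, carton_set_2 from where it was at the start of the episode below 0.01 m); the robot touches nothing.
It fails at once if a carton is dropped: it falls freely, touching nothing, at more than 0.5 m/s (about 13 mm of fall) ((linear speed of carton_counter above 0.5 m/s and contact force between carton_counter and anything else below 0.01 N) or (linear speed of carton_sloped above 0.5 m/s and contact force between carton_sloped and anything else below 0.01 N)).
It fails at once if the light bar or its arms are struck or pushed with more than 8 N (contact force between light_bar and anything else above 8 N).
It fails at once if a carton already on the slab is shoved more than 15 mm (distance of any of carton_set_1, carton_set_2 from where it was at the start of the episode above 0.015 m).
It fails at once if another thing on the counter (tin, flat box, flute, packet, candle jar) is moved more than 25 mm or tipped over (distance of any of tin, flat_box, flute, packet, candle_jar from where it was at the start of the episode above 0.025 m or angle between any of tin, flat_box, flute, packet, candle_jar's own z axis and vertical above 0.5 rad).
It also fails if it takes over 56 s, if anything falls off the work surface, if the arm or the gripper's body presses on something with over 40 N, if the wrist force passes 120 N, or if a joint passes its speed limit or range.

## Working session

There is one attempt and no reset: what is moved stays moved. The work goes in short steps, Python scripts to look and compute and a shell command to move; the robot and the scene stay as the last step left them, time stands still between calls to the robot, and variables do not carry over. Pictures are saved under pics/ and viewed, at most 10 in all, crops included, and the job is handed in when it is done.

```bash
ls; mkdir -p pics
python3 - <<'E'
from cell import env
import cv2,numpy as np,pickle
s=env.state();print(s)
D={}
for n in("scene","top"):
    p=env.read_camera(n);D[n]=p
    print(n,{k:(v if not hasattr(v,'shape') or v.size<10 else v.shape) for k,v in p.items()})
    for t in("slab","carton_set_1","stand","light_bar","tin","flat_box","flute","packet","candle_jar"):
        print(t,[(np.round(r["centre"]).tolist(),round(r["score"],2)) for r in env.find_in(p,t)])
pickle.dump(D,open('d.pkl','wb'))
cv2.imwrite('pics/a.png',np.vstack([D["scene"]["img"],D["top"]["img"]])[:,:,::-1][:, :] if 0 else cv2.resize(np.hstack([D["scene"]["img"],D["top"]["img"]])[:,:,::-1],(800,300)))
cv2.imwrite('pics/top.png',cv2.resize(D["top"]["img"][:,:,::-1],(800,600)))
cv2.imwrite('pics/scene.png',cv2.resize(D["scene"]["img"][:,:,::-1],(800,600)))
E
```

```text
pics
{'t': 0.0, 'joints': array([ 1.13640016e+00,  4.91541158e-01,  1.55945079e+00, -5.99067735e-06,
        1.09166067e+00, -1.05595531e-01]), 'qvel': array([-8.06469994e-05, -2.68429980e-04,  6.85716126e-04, -1.64858192e-04,
       -4.51968681e-04, -6.21585412e-04]), 'tau': array([ 1.75640503e-04, -6.12656808e+01, -2.58171272e+01,  6.92569907e-02,
        4.82405175e-02, -1.40739944e-04]), 'eef_pos': array([201.69554775, 591.31275465, 214.07270708]), 'tcp_rot': array([-3.14053803e+00, -1.06436576e-04,  2.81279473e+00]), 'ft_force': array([ 0.32968121, -0.47213545,  0.53954891]), 'moment': array([-0.0327956 ,  0.00070776,  0.04380138]), 'grip_force': 0.0, 'opening': 1.001347303391856}
scene {'img': (384, 512, 3), 'depth': (384, 512), 'fx': 449.37373843501496, 'fy': 449.37373843501496, 'cx': 262.70509723890024, 'cy': 192.73543446667395, 'position': array([ 892.51348012, -808.14532196, 1483.00962167]), 'orientation': array([-2.61736068,  0.01074896,  0.49608401]), 'shot': 1}
slab [([98.0, 31.0, 1666.0], 0.85), ([395.0, -92.0, 1740.0], 0.31)]
carton_set_1 [([26.0, 34.0, 1603.0], 0.9), 
[... 402 characters left out ...]
388.47107143509277, 'fy': 388.47107143509277, 'cx': 255.7381422695098, 'cy': 191.8791165658237, 'position': array([ 251.57864466, -106.36419901, 1187.75196924]), 'orientation': array([-2.95046818,  0.01145481, -1.59983021]), 'shot': 2}
slab [([-49.0, -64.0, 1190.0], 0.95), ([283.0, -61.0, 1185.0], 0.47)]
carton_set_1 [([10.0, -62.0, 1146.0], 0.83), ([-109.0, -96.0, 1153.0], 0.73)]
stand [([280.0, -61.0, 1183.0], 0.81)]
light_bar [([262.0, -83.0, 966.0], 0.8)]
tin [([-352.0, -115.0, 1106.0], 0.77)]
flat_box [([-366.0, 67.0, 1174.0], 0.81), ([-47.0, -58.0, 1197.0], 0.74)]
flute [([-95.0, -284.0, 1107.0], 0.79), ([265.0, -84.0, 964.0], 0.51)]
packet []
candle_jar [([69.0, 122.0, 1100.0], 0.94)]
```

View pics/top.png

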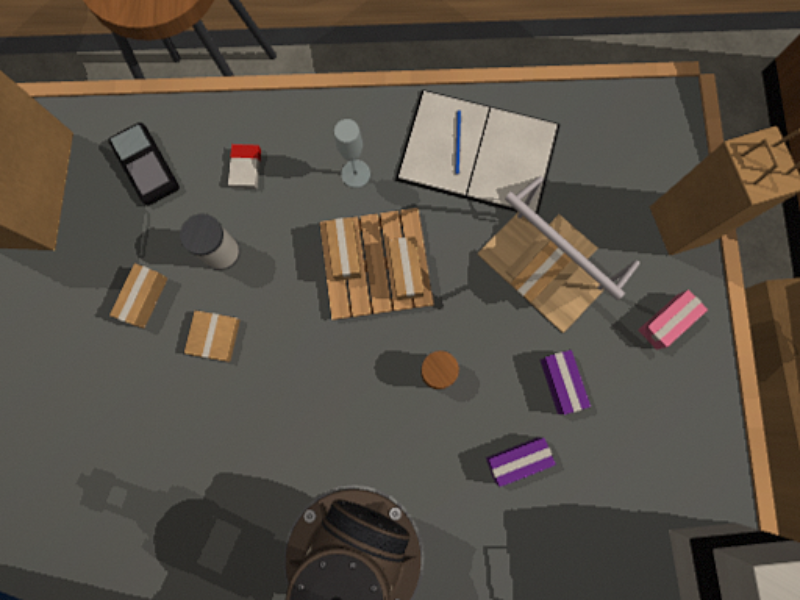

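View pics/scene.png

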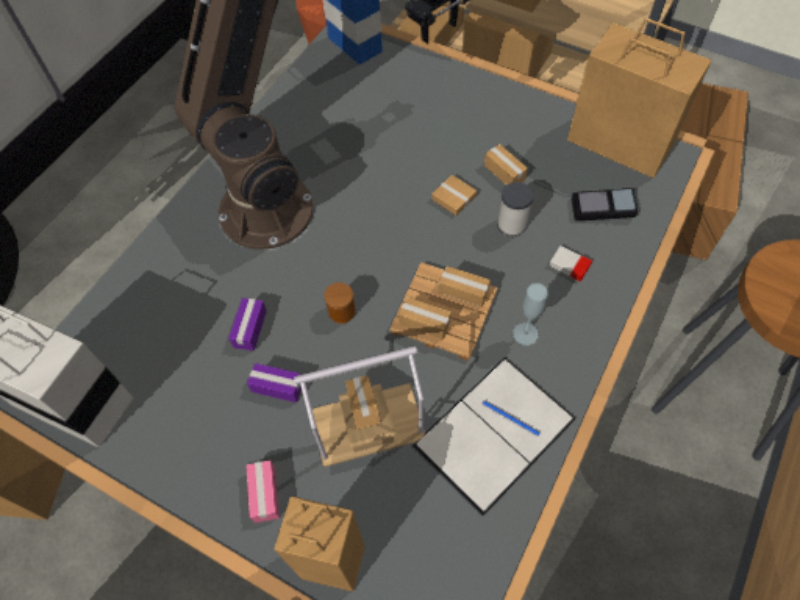

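Top picture (800×600): kraft cartons on the slab at (343,247) and (405,265), with the empty spaces beside them. Candidates for carton_counter: the kraft carton at (138,295), the flat box at (212,335) and the packet at (244,165). The kraft 110×52 one at (138,295) fits. On the stand, the kraft carton at (545,268) lies under the bar. The pink (677,320) and purple (567,382), (522,462) ones are look-alikes.

```bash
cat > h.py <<'E'
import numpy as np,cv2,pickle
from scipy.spatial.transform import Rotation as R
def cloud(p):
    v,u=np.indices(p["depth"].shape); z=p["depth"]
    c=np.stack([(u-p["cx"])/p["fx"]*z,(v-p["cy"])/p["fy"]*z,z],-1)
    w=c@R.from_euler('xyz',p["orientation"]).as_matrix().T+p["position"]
    w[z<=0]=np.nan; return w
def proj(p,X):
    c=(np.asarray(X)-p["position"])@R.from_euler('xyz',p["orientation"]).as_matrix()
    return c[...,:2]/c[...,2:]*[p["fx"],p["fy"]]+[p["cx"],p["cy"]]
E
python3 - <<'E'
from h import *
D=pickle.load(open('d.pkl','rb'))
for n in D:
    p=D[n];w=cloud(p)
    z=w[...,2];print(n,'counter z',np.nanmedian(z[150:300,100:400]))
    for lo,hi,nm in((44,56,'z50'),(68,80,'z74'),(19,29,'z24/26')):
        m=((z>lo)&(z<hi)).astype(np.uint8)
        m=cv2.morphologyEx(m,cv2.MORPH_OPEN,np.ones((2,2)))
        k,l,st,c=cv2.connectedComponentsWithStats(m)
        for i in range(1,k):
            if st[i,4]>120:
                P=w[l==i]; r=cv2.minAreaRect(P[:,:2].astype(np.float32))
                if abs(P[:,1].mean())<800 and 150<P[:,0].mean()<900: print(nm,np.round(c[i]),st[i,4],np.round(P.mean(0),1),np.round(r[0],1),np.round(r[1],1),round(r[2],1))
p=D["top"]
a=p["img"][:,:,::-1]
cr=np.hstack([cv2.resize(a[150:230,60:167],(535,400),interpolation=3)])
s=D["scene"]["img"][:,:,::-1];b=cv2.resize(s[215:305,180:290],(489,400),interpolation=3)
cv2.imwrite('pics/crop.png',cv2.resize(np.hstack([cr,b]),(800,312)))
E
```

```text
scene counter z 2.8897520027396695
z50 [175. 243.] 392 [ 313.4 -407.4   52.6] [ 346.2 -407.4] [ 75.3 180.5] 87.2
z24/26 [366. 168.] 200 [777.9 214.2  21.7] [775.5 214.8] [89.9 60.1] 1.5
top counter z 2.041096433402572
z24/26 [102. 122.] 133 [717.7 381.3  22.2] [718.7 381.4] [29.2 82.5] 42.0
z24/26 [254. 186.] 143 [493.5 -96.   28.9] [514.2 -98.6] [108.4  35. ] 10.2
```

View pics/crop.png

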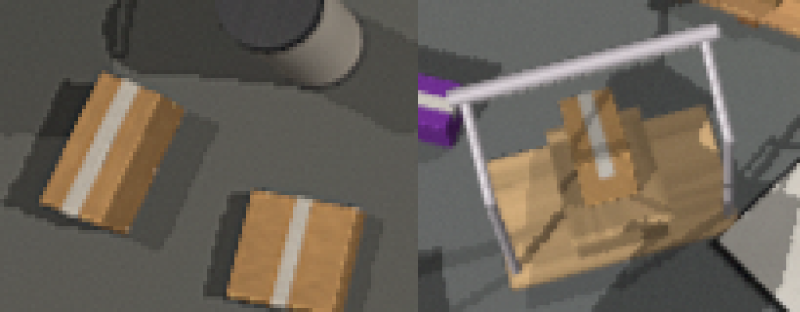

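The crop confirms it: the kraft carton on the left (beside the tin, with the square flat box below it), and the kraft carton under the bar on the stand. Now I'll fit poses by silhouette.

```bash
cat >> h.py <<'E'
from scipy.optimize import minimize
def boxpts(L,W,z0,z1): return np.array([[a*L/2,b*W/2,z] for a in(-1,1) for b in(-1,1) for z in(z0,z1)],float)
S=4
def sil(p,parts,x):
    c,s=np.cos(x[2]),np.sin(x[2]);Z=np.array([[c,-s,0],[s,c,0],[0,0,1]])
    m=np.zeros((384,512),np.uint8)
    for q in parts:
        uv=proj(p,q@Z.T+[x[0],x[1],0])
        h=cv2.convexHull(uv.astype(np.float32))[:,0]
        cv2.fillConvexPoly(m,np.round(h*256).astype(np.int32),255,cv2.LINE_AA,8)
    return m/255.
def fit(pm,parts,x0):
    B=[(p,cv2.GaussianBlur(m.astype(np.float32),(0,0),1)) for p,m in pm]
    f=lambda x:sum(np.sum((cv2.GaussianBlur(sil(p,parts,[x[0],x[1],x[2]/100]),(0,0),1)-b)**2)/b.sum() for p,b in B)
    best=min((minimize(f,[x0[0],x0[1],100*(x0[2]+d)],method='Nelder-Mead',options=dict(initial_simplex=np.array([x0[0],x0[1],100*(x0[2]+d)])+np.array([[0,0,0],[12,0,0],[0,12,0],[0,0,10]]))) for d in(-.2,0,.2)),key=lambda r:r.fun)
    return best.x*[1,1,.01],best.fun
def sh(P,x,y):return P+np.array([x,y,0])
SLAB=[boxpts(200,200,0,24),sh(boxpts(110,52,24,74),-28,-57),sh(boxpts(110,52,24,74),28,57)]
CART=[boxpts(110,52,0,50)]
E
python3 - <<'E'
from h import *
from cell import env
D={n:env.read_camera(n) for n in("scene","top")}
M={}
for n,p in D.items():
    w=cloud(p)
    for t in("slab","carton_set_1","stand","light_bar","tin","flat_box"):
        for r in env.trace(p,t):
            m=r["mask"];v,u=np.nonzero(m);c=np.nanmedian(w[m],0)
            print(n,t,round(r["score"],2),m.sum(),[round(u.mean()),round(v.mean())],np.round(c))
            M.setdefault((n,t),[]).append((r["score"],m))
pickle.dump((D,M),open('m.pkl','wb'))
E
```

```text
scene slab 0.56 1419 [285, 200] [584. -51.  24.]
scene slab 0.18 337 [364, 168] [770. 210.  22.]
scene carton_set_1 0.89 615 [271, 203] [ 536. -122.   73.]
scene carton_set_1 0.83 575 [296, 183] [578.  -3.  72.]
scene carton_set_1 0.43 1493 [285, 201] [585. -54.  24.]
scene stand 0.62 2797 [234, 265] [ 548. -395.   12.]
scene light_bar 0.94 764 [229, 245] [ 508. -370.  251.]
scene tin 0.6 625 [329, 133] [598. 239. 109.]
scene tin 0.3 471 [231, 256] [ 527. -377.  103.]
scene flat_box 0.82 411 [290, 125] [422. 262.  26.]
scene flat_box 0.65 338 [364, 168] [771. 208.  22.]
top slab 0.86 2645 [240, 170] [540. -53.  25.]
top slab 0.56 637 [346, 173] [ 511. -361.   99.]
top carton_set_1 0.76 702 [260, 171] [ 530. -113.   75.]
top carton_set_1 0.74 647 [219, 159] [570.   6.  75.]
top carton_set_1 0.37 683 [346, 173] [ 510. -360.   98.]
top stand 0.73 3521 [353, 166] [ 532. -385.   25.]
top light_bar 0.76 971 [362, 154] [ 517. -364.  255.]
top tin 0.9 915 [134, 154] [582. 248. 129.]
top flat_box 0.79 880 [135, 214] [419. 267.  27.]
```

```bash
cat >> h.py <<'E'
c30,s30=np.cos(np.pi/6),.5
def slope(P): return P@np.array([[c30,0,-s30],[0,1,0],[s30,0,c30]]).T+[-12,0,54]
SC=[slope(boxpts(110,52,0,50))]
BASE=boxpts(135,230,0,6)
BAR=boxpts(16,240,242,258)+[-30,0,0]
E
python3 - <<'E'
from h import *
from cell import env
D,M=pickle.load(open('m.pkl','rb'))
T={}
for n in("scene","top"):
    p=env.read_camera(n);w=cloud(p);D[n]=p
    for t in("carton_counter","carton_sloped"):
        for r in env.trace(p,t):
            m=r["mask"];v,u=np.nonzero(m);print(n,t,round(r["score"],2),m.sum(),[round(u.mean()),round(v.mean())],np.round(np.nanmedian(w[m],0)))
            T.setdefault((n,t),[]).append((r["score"],m))
pickle.dump((D,M,T),open('t.pkl','wb'))
def un(n): return M[n,"slab"][0][1]|M[n,"carton_set_1"][0][1]|M[n,"carton_set_1"][1][1]
for ns in(("scene","top"),("top",),("scene",)):
    print('slab',ns,fit([(D[n],un(n)) for n in ns],SLAB,(545,-53,-.1)))
    print('bar',ns,fit([(D[n],M[n,"light_bar"][0][1]&(cloud(D[n])[...,2]>225)) for n in ns],[BAR],(540,-390,-.7)))
# counter carton by depth + tops in image
for n in("scene","top"):
    w=cloud(D[n]);m=(abs(w[...,0]-500)<90)&(abs(w[...,1]-400)<90)&(w[...,2]>14)
    k,l,st,c=cv2.connectedComponentsWithStats(m.astype(np.uint8));i=1+st[1:,4].argmax();m=l==i
    print(n,st[i],np.round(np.nanmedian(w[m],0)));M[n,"cc"]=[(1,m)]
for ns in(("scene","top"),("top",),("scene",)): print('cc',fit([(D[n],M[n,"cc"][0][1]) for n in ns],CART,(500,410,-.4)))
pickle.dump((D,M,T),open('t.pkl','wb'))
E
```

```text
scene carton_counter 0.92 411 [323, 105] [503. 404.  49.]
scene carton_sloped 0.93 690 [167, 314] [ 429. -624.   50.]
scene carton_sloped 0.8 561 [158, 207] [ 176. -316.   49.]
scene carton_sloped 0.72 509 [231, 257] [ 528. -379.  102.]
scene carton_sloped 0.63 624 [175, 245] [ 312. -412.   49.]
top carton_counter 0.59 846 [89, 189] [500. 404.  50.]
top carton_sloped 0.9 683 [346, 173] [ 510. -361.   99.]
top carton_sloped 0.75 780 [430, 204] [ 420. -612.   51.]
top carton_sloped 0.71 810 [361, 244] [ 308. -400.   51.]
top carton_sloped 0.71 805 [332, 294] [ 170. -308.   51.]
slab ('scene', 'top') (array([ 5.55346016e+02, -5.05771023e+01,  1.26246214e-01]), np.float64(0.09054526243873745))
bar ('scene', 'top') (array([ 536.69066241, -384.95520836,   -0.80049605]), np.float64(0.5064586760989831))
slab ('top',) (array([ 5.57390214e+02, -5.26571999e+01,  1.19168841e-01]), np.float64(0.02789346751496629))
bar ('top',) (array([ 537.80835226, -385.07354992,   -0.80076043]), np.float64(0.2296068184908861))
slab ('scene',) (array([ 5.53419584e+02, -4.61549679e+01,  1.30675929e-01]), np.float64(0.046850871764783635))
bar ('scene',) (array([ 535.82300098, -382.96214475,   -0.80797574]), np.float64(0.2621845309644699))
scene [310  92  27  25 401] [504. 405.  50.]
top [ 70 168  36  41 812] [500. 406.  50.]
cc (array([ 5.01722211e+02,  4.16889919e+02, -4.12452944e-01]), np.float64(0.22902772374870428))
cc (array([ 5.03638114e+02,  4.15000199e+02, -3.96753061e-01]), np.float64(0.07078451890514104))
cc (array([ 4.97302318e+02,  4.21590028e+02, -4.58882303e-01]), np.float64(0.12402400257100057))
```

```bash
python3 -m inch '[[0,0,0.084,0,0,0,-1],[0,0,0,-4.65,-0.49,0,-1],[0,0,0,-4.65,-0.49,0,-1],[0,0,0,-4.65,-0.49,0,-1],[0,0,0,-4.65,-0.49,0,-1],[0,0,0,-4.65,-0.49,0,-1],[0,0,0,-4.65,-0.49,0,-1],[0,0,0,-4.65,-0.49,0,-1],[0,0,0,-4.65,-0.49,0,-1],[0,0,0,0,0,0,-1]]'
cat >> h.py <<'E'
def unfish(p,f=250,sz=(600,800)):
    "rectify the equidistant fisheye into a pinhole picture"
    v,u=np.indices(sz);x=(u-sz[1]/2)/f;y=(v-sz[0]/2)/f;r=np.hypot(x,y)+1e-9;k=np.arctan(r)/r
    mx=(p["cx"]+p["fx"]*k*x).astype(np.float32);my=(p["cy"]+p["fy"]*k*y).astype(np.float32)
    return cv2.remap(p["img"],mx,my,1),mx,my
def fproj(p,X):
    c=(np.asarray(X)-p["position"])@R.from_euler('xyz',p["orientation"]).as_matrix()
    r=np.hypot(c[...,0],c[...,1])+1e-9;th=np.arctan2(r,c[...,2])
    return c[...,:2]*(th/r)[...,None]*[p["fx"],p["fy"]]+[p["cx"],p["cy"]]
def fcloud(p):
    v,u=np.indices(p["depth"].shape);x=(u-p["cx"])/p["fx"];y=(v-p["cy"])/p["fy"];th=np.hypot(x,y)+1e-9
    z=p["depth"];t=np.tan(th)/th;c=np.stack([x*t*z,y*t*z,z],-1)
    w=c@R.from_euler('xyz',p["orientation"]).as_matrix().T+p["position"];w[(z<=0)|(th>1.4)]=np.nan;return w
E
python3 - <<'E'
from h import *
from cell import env
p=env.read_camera("wrist");pickle.dump(p,open('w1.pkl','wb'))
print(env.state()["eef_pos"],env.state()["tcp_rot"],p["position"],p["orientation"],p["fx"],p["cx"],p["cy"])
w=fcloud(p)
for r in env.trace(p,"carton_counter"):
    m=r["mask"];print(r["score"],m.sum(),np.nanmedian(w[m],0));
    P=w[m];P=P[(P[:,2]>44)&(P[:,2]<56)]
    if len(P)>100: print(cv2.minAreaRect(P[:,:2].astype(np.float32)),len(P))
im=p["img"][:,:,::-1].copy()
for x in((501.7,416.9,-.412),):
    Z=R.from_euler('z',x[2]).as_matrix()
    uv=fproj(p,CART[0]@Z.T+[x[0],x[1],0]);uv2=uv[1::2]
    for q in uv2: cv2.circle(im,tuple(int(a) for a in np.round(q)),2,(0,0,255),-1)
cv2.imwrite('pics/w1.png',cv2.resize(im,(768,576)))
E
```

```text
t: 3.25
eef_pos: [529.1, 404.6, 214.2]
tcp_rot: [-3.141, 0.0, 2.725]
ft_force: [-0.6, -0.2, -0.7]
opening: 1.0
grip_force: 0.0
[527.56523166 405.58088661 214.2532854 ] [-3.14131734e+00 -3.89703193e-04  2.72664403e+00] [459.92337832 435.9553546  383.32051886] [ 2.86914401e+00 -2.33044659e-06  1.15501262e+00] 297.3186396354542 256.9413519539677 190.40991922250464
```

View pics/w1.png

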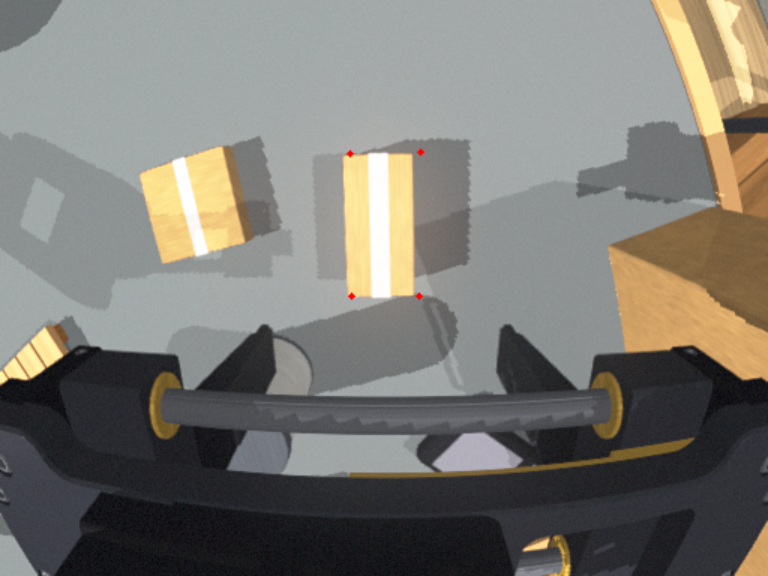

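The wrist view shows the carton at (344–413, 153–298), with the predicted corners (red) about 6 px to the right, so I'll refine the pose from this picture.

```bash
cat >> h.py <<'E'
def kraft(p,seed=None):
    h=cv2.cvtColor(p["img"],cv2.COLOR_RGB2HSV);return (h[...,1]>70)&(h[...,0]>5)&(h[...,0]<30)&(h[...,2]>60)
def sil(p,parts,x):
    c,s=np.cos(x[2]),np.sin(x[2]);Z=np.array([[c,-s,0],[s,c,0],[0,0,1]])
    m=np.zeros((384,512),np.uint8); pr=fproj if abs(p["fx"]-297.3)<5 else proj
    for q in parts:
        h=cv2.convexHull(pr(p,q@Z.T+[x[0],x[1],0]).astype(np.float32))[:,0]
        cv2.fillConvexPoly(m,np.round(h*256).astype(np.int32),255,cv2.LINE_AA,8)
    return m/255.
E
python3 - <<'E'
from h import *
p=pickle.load(open('w1.pkl','rb'))
m=kraft(p);k,l,st,c=cv2.connectedComponentsWithStats(m.astype(np.uint8))
m=np.zeros((384,512),np.uint8)
pts=[]
for i in range(1,k):
    if st[i,4]>100 and 215<c[i][0]<290 and 95<c[i][1]<210: pts.append(np.argwhere(l==i)[:,::-1]);print(st[i])
cv2.fillConvexPoly(m,cv2.convexHull(np.vstack(pts).astype(np.int32)),1)
print(m.sum());print(fit([(p,m)],CART,(500,415,-.41)))
E
```

```text
[ 229  103   19   95 1525]
[ 259  102   18   96 1532]
4477
(array([ 5.00496069e+02,  4.12715472e+02, -3.96696190e-01]), np.float64(0.004324569360730916))
```

```bash
python3 -m inch '[[0,0,-0.018,0,-0.39,0,-1],[0,0,0,0,0,4,-1],[0,0,0,0,0,5,-1],[0,0,0,0,0,5,-1],[0,0,0,0,0,4,-1],[0,0,0,0,0,2.0,-1],[0,0,0,0,0,0.6,-1],[0,0,0,0,0,0,-1],[0,0,0,0,0,0,0.6],[0,0,0,0,0,0,0.6],[0,0,0,0,0,0,0.6],[0,0,0,0,0,0,0.6],[0,0,0,0,0,0,0.6],[0,0,0,0,0,0,0.6]]'
```

```text
t: 5.1
eef_pos: [525.3, 402.8, 8.7]
tcp_rot: [-3.142, -0.0, 2.747]
ft_force: [-1.3, -0.5, 0.7]
opening: 0.546
grip_force: 30.0
```

```bash
python3 -m inch '[[0,0,0,0,0,-2,0.6],[0,0,0,0,0,-4,0.6],[0,0,0.1745,0,0,-4,0.6],[0,0,0.1745,0,0,-4,0.6],[0,0,0.1745,0,0,-4,0.6],[0,0,0.1745,0,0,-4,0.6],[0,0,0.1745,0,0,-3,0.6],[0,0,0.1745,0,0,0,0.6],[0,0,0,-5.14,1.32,0,0.6],[0,0,0,-5.14,1.32,0,0.6],[0,0,0,-5.14,1.32,0,0.6],[0,0,0,-5.14,1.32,0,0.6],[0,0,0,-5.14,1.32,0,0.6],[0,0,0,-5.14,1.32,0,0.6],[0,0,0,-5.14,1.32,0,0.6],[0,0,0,-5.14,1.32,0,0.6],[0,0,0,-5.14,1.32,0,0.6],[0,0,0,-5.14,1.32,0,0.6]]'
python3 -m inch '[[0,0,0,0,0,0,0.6],[0,0,0,0,0,0,0.6]]'
python3 - <<'E'
from h import *
from cell import env
p=env.read_camera("wrist");pickle.dump(p,open('w2.pkl','wb'))
print(env.state()["eef_pos"],env.state()["tcp_rot"],p["position"])
for t in("slab","carton_set_1","carton_counter"):
    for r in env.trace(p,t):
        v,u=np.nonzero(r["mask"]);print(t,round(r["score"],2),len(u),u.min(),u.max(),v.min(),v.max())
im=p["img"][:,:,::-1].copy()
m=sil(p,SLAB,(555.5,-50.5,.126));cs,_=cv2.findContours((m>.5).astype(np.uint8),0,1);cv2.drawContours(im,cs,-1,(0,0,255),1)
cv2.imwrite('pics/w2.png',cv2.resize(im,(768,576)))
E
```

```text
t: 7.35
eef_pos: [722.4, -91.5, 260.0]
tcp_rot: [3.141, 0.0, 1.7]
ft_force: [1.0, 0.1, -2.9]
opening: 0.547
grip_force: 30.0
t: 7.6
eef_pos: [721.9, -89.7, 259.2]
tcp_rot: [3.142, -0.0, 1.699]
ft_force: [-0.1, 0.5, -2.6]
opening: 0.546
grip_force: 30.0
[721.90478027 -89.07236885 259.30596191] [ 3.14138569e+00 -2.56799906e-04  1.70036942e+00] [712.31779506 -13.91887396 428.42248957]
slab 0.74 7982 85 213 53 193
carton_set_1 0.71 3757 110 201 59 105
carton_set_1 0.64 3510 79 164 147 192
carton_counter 0.62 21020 196 315 95 313
```

View pics/w2.png

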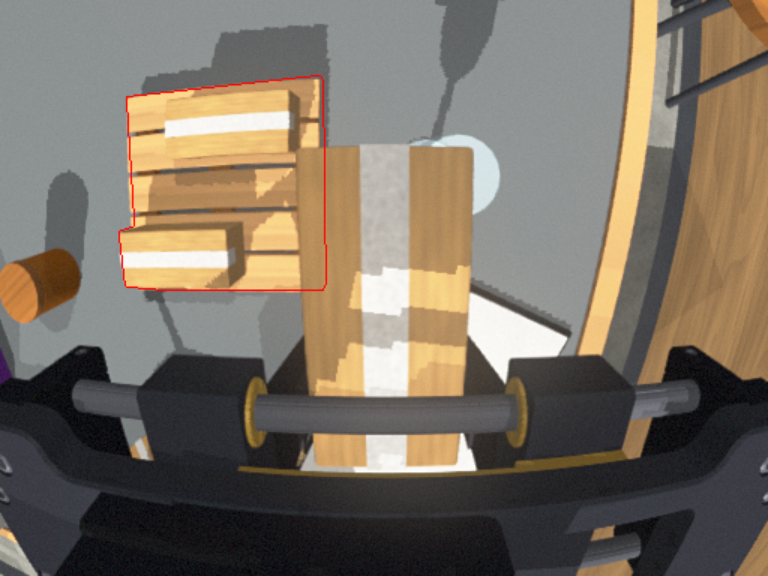

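Run:
```python
from h import *
import h
p=pickle.load(open('w2.pkl','rb'))
m=kraft(p).astype(np.uint8);m=cv2.morphologyEx(m,cv2.MORPH_CLOSE,np.ones((5,5)))
m[:,:70]=0;m[:40]=0;m[200:]=0;m[:,194:]=0
cs,_=cv2.findContours(m,0,2);c=max(cs,key=cv2.contourArea);f=np.zeros_like(m);cv2.drawContours(f,[c],-1,1,-1)
o=h.sil
def cut(*a):
    s=o(*a);s[:,194:]=0;return s
h.sil=cut
x,e=fit([(p,f)],SLAB,(555,-50,.126));print('slab',x,e)
ed=cut(p,SLAB,x)
# held carton: top z ~ 259-8+50
m=np.zeros((384,512),np.uint8);hs=cv2.cvtColor(p["img"],cv2.COLOR_RGB2HSV)
h.sil=lambda *a:(lambda s:(s.__setitem__((slice(225,None)),0),s)[1])(o(*a))
m[98:225,199:315]=1
k=kraft(p)
for v in(110,130,150,180): 
    u=np.nonzero(k[v,190:330])[0]+190;print(v,u.min(),u.max())
for u in(215,228,290,305): print(u,np.nonzero(k[60:140,u])[0].min()+60)
im=p["img"][:,:,::-1].copy()
Z=R.from_euler('z',1.70).as_matrix()
for d in(26,28,30):
    C=boxpts(110,52,251,301)@Z.T+[721.9,-89.1,0]+Z@[d,0,0]
    print(d,np.round(fproj(p,C),1)[[1,3,5,7]].tolist())
cs,_=cv2.findContours((ed>.5).astype(np.uint8),0,1);cv2.drawContours(im,cs,-1,(0,0,255),1)
cv2.imwrite('pics/w2b.png',cv2.resize(im[30:210,60:300],(800,600)))
```

```text
slab [ 5.54499138e+02 -5.10991551e+01  1.21246130e-01] 0.12933148985350879
110 195 314
130 190 314
150 190 314
180 190 313
215 98
228 98
290 98
305 98
26 [[304.5, 313.2], [208.8, 313.2], [317.3, 98.7], [195.8, 98.7]]
28 [[304.8, 310.4], [208.5, 310.4], [317.4, 94.1], [195.7, 94.1]]
30 [[305.1, 307.5], [208.2, 307.5], [317.4, 89.5], [195.7, 89.5]]
```

View pics/w2b.png

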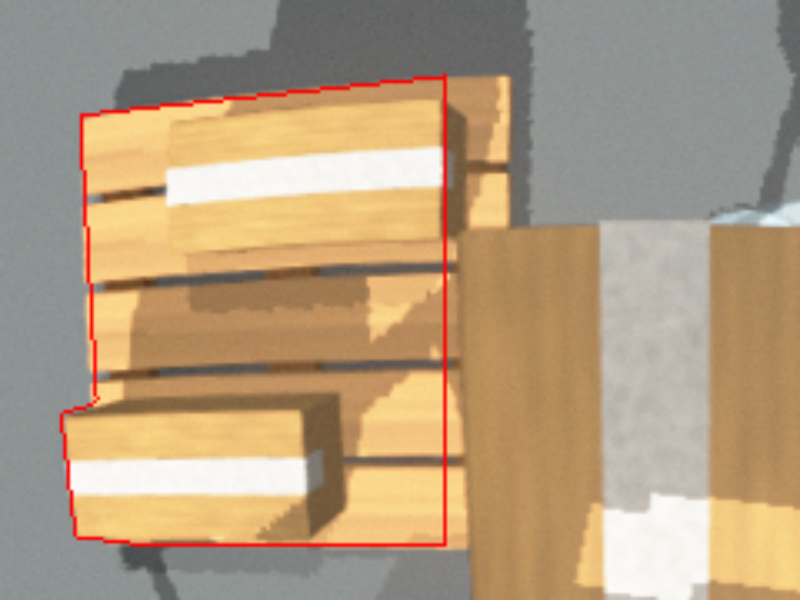

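```bash
python3 -m inch '[[0,0,0.006,1.57,-5.5,0,0.6],[0,0,0,1.57,-5.5,0,0.6],[0,0,0,1.57,-5.5,0,0.6],[0,0,0,1.57,-5.5,0,0.6],[0,0,0,0,0,5,0.6],[0,0,0,0,0,5,0.6],[0,0,0,0,0,4.5,0.6],[0,0,0,0,0,0,0.6],[0,0,0,0,0,0,0.6]]'
python3 - <<'E'
from h import *
from cell import env
p=env.read_camera("wrist");s=env.state();print(s["eef_pos"],s["tcp_rot"])
im=p["img"][:,:,::-1].copy()
Z=R.from_euler('z',.123).as_matrix()
for q in SLAB: 
    for a in fproj(p,q[1::2]@Z.T+[554.7,-51,0]): cv2.circle(im,tuple(int(t) for t in np.round(a)),2,(0,0,255),-1)
q=sh(boxpts(52,110,90,140),-59,30)
for a in fproj(p,q@Z.T+[554.7,-51,0]): cv2.circle(im,tuple(int(t) for t in np.round(a)),2,(0,255,0),-1)
cv2.imwrite('pics/w3.png',cv2.resize(im,(768,576)))
E
```

```text
t: 8.93
eef_pos: [497.0, -54.8, 115.2]
tcp_rot: [3.14, 0.001, 1.694]
ft_force: [0.6, 0.1, -2.2]
opening: 0.545
grip_force: 30.0
[497.14026421 -54.870514   115.49269973] [3.13890728e+00 9.00625962e-04 1.69422945e+00]
```

View pics/w3.png

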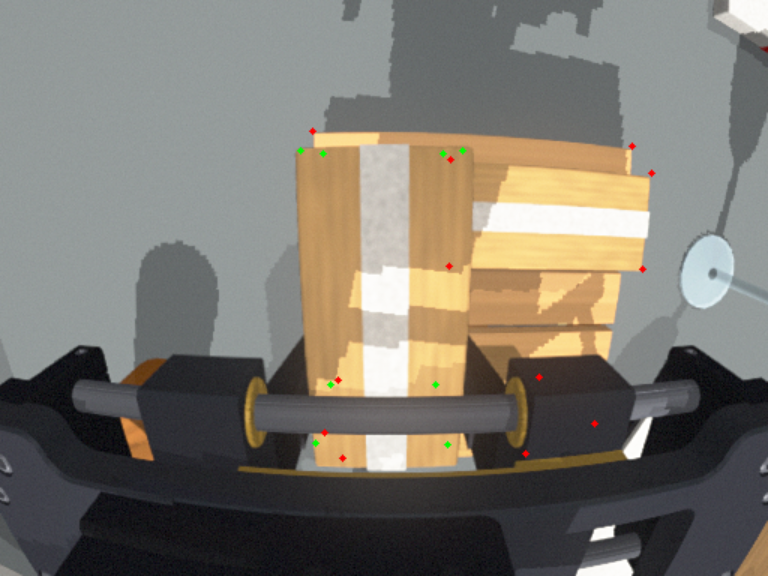

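```bash
python3 -m inch '[[0,0,0,0,-0.15,0,0.6],[0,0,0,0,0,3,0.6],[0,0,0,0,0,3,0.6],[0,0,0,0,0,1,0.6],[0,0,0,0,0,0.5,0.6],[0,0,0,0,0,0.3,0.6],[0,0,0,0,0,0,0.6]]'
```

```text
t: 9.85
eef_pos: [495.0, -55.1, 36.1]
tcp_rot: [3.141, 0.0, 1.694]
ft_force: [0.1, -0.5, -2.4]
opening: 0.546
grip_force: 30.0
```

```bash
python3 -m inch '[[0,0,0,0,0,0.15,0.6],[0,0,0,0,0,0.15,0.6],[0,0,0,0,0,0,0.6]]'; python3 -m inch '[[0,0,0,0,0,0.1,0.6],[0,0,0,0,0,0,0.6]]'
```

```text
t: 10.22
eef_pos: [494.8, -55.1, 32.7]
tcp_rot: [3.141, -0.0, 1.694]
ft_force: [-0.4, -1.1, -2.0]
opening: 0.544
grip_force: 30.0
t: 10.48
eef_pos: [494.8, -55.1, 32.6]
tcp_rot: [3.141, 0.0, 1.694]
ft_force: [-2.5, 1.6, 15.5]
opening: 0.547
grip_force: 30.0
```

```bash
python3 -m inch '[[0,0,0,0,0,-0.1,0.6],[0,0,0,0,0,0,-1],[0,0,0,0,0,0,-1],[0,0,0,0,0,0,-1],[0,0,0,0,0,0,-1],[0,0,0,0,0,-2,-1],[0,0,0,0,0,-4,-1],[0,0,0,0,0,-5,-1],[0,0,0,0,0,-6,-1],[0,0,0,0,0,-6,-1],[0,0,0,0,0,-4,-1],[0,0,0,0,0,0,-1]]'
python3 - <<'E'
from h import *
from cell import env
p=env.read_camera("wrist");s=env.state();print(s["eef_pos"],s["tcp_rot"],s["opening"])
pickle.dump(p,open('w4.pkl','wb'))
im=p["img"][:,:,::-1].copy()
Z=R.from_euler('z',.123).as_matrix()
for q in SLAB+[sh(boxpts(52,110,24,74),-57,28)]: 
    for a in fproj(p,q[1::2]@Z.T+[554.7,-51,0]): cv2.circle(im,tuple(int(t) for t in np.round(a)),2,(0,0,255),-1)
cv2.imwrite('pics/w4.png',cv2.resize(im,(768,576)))
E
```

```text
t: 11.98
eef_pos: [495.4, -55.3, 305.3]
tcp_rot: [3.136, 0.002, 1.694]
ft_force: [0.3, 0.6, -1.2]
opening: 0.996
grip_force: 0.0
[494.71493014 -55.11314576 303.29433945] [3.13967240e+00 6.27776104e-04 1.69378342e+00] 1.0027670277371779
```

View pics/w4.png

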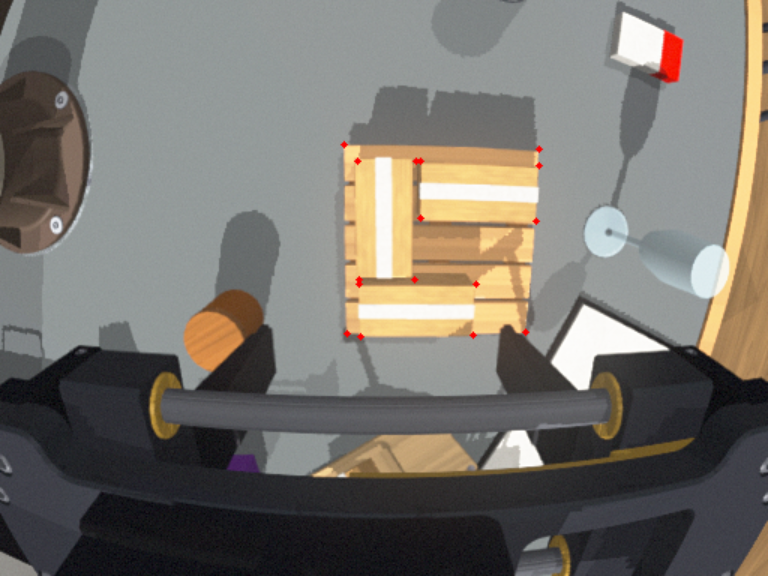

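Carton 1 sits as intended (355–412, 157–280), with its corners within 1–2 px of prediction. Now the sloped one: fit the stand pose from its masks.

Run:
```python
from h import *
D,M,T=pickle.load(open('t.pkl','rb'))
cs={"scene":T["scene","carton_sloped"][2][1],"top":T["top","carton_sloped"][0][1]}
bar=lambda n:M[n,"light_bar"][0][1]
for ns in(("scene","top"),("top",),("scene",)):
    print('carton',ns,fit([(D[n],cs[n]) for n in ns],SC,(537,-385,-.75)))
def rect(n):
    w=cloud(D[n]);m=bar(n)&(abs(w[...,2]-255)<18);P=w[m];l=cv2.fitLine(P[:,:2].astype(np.float32),cv2.DIST_HUBER,0,.01,.01).ravel();r=cv2.minAreaRect(P[:,:2].astype(np.float32));print(n,'bar',l,r,np.median(P[:,2]))
rect("scene");rect("top")
```

```text
carton ('scene', 'top') (array([ 532.59618223, -383.81445531,   -0.82218989]), np.float64(0.10870072092183908))
carton ('top',) (array([ 531.85555176, -383.9365567 ,   -0.8274015 ]), np.float64(0.07822352918689787))
carton ('scene',) (array([ 532.8396155 , -383.82386707,   -0.81882208]), np.float64(0.030205417464867643))
scene bar [   0.71934354    0.6946545   515.87506    -365.71884   ] ((522.2337036132812, -369.3034362792969), (238.5902557373047, 39.22843933105469), 44.17216110229492) 255.78532451727187
top bar [   0.7203384    0.6936228  512.1435    -363.48364  ] ((524.4889526367188, -372.61566162109375), (238.37913513183594, 44.96137619018555), 44.13330078125) 257.3179892808008
```

```bash
python3 -m inch '[[0,0,-0.161,0,0,0,-1],[0,0,-0.161,0,0,0,-1],[0,0,-0.161,0,0,0,-1],[0,0,-0.16,0,0,0,-1],[0,-0.1745,0,0,0,0,-1],[0,-0.1745,0,0,0,0,-1],[0,-0.1746,0,0,0,0,-1],[0,0,0,-1.3,-4,2.7,-1],[0,0,0,-1.3,-4,2.7,-1],[0,0,0,-1.3,-4,2.7,-1],[0,0,0,-1.3,-4,2.7,-1],[0,0,0,-1.3,-4,2.7,-1],[0,0,0,0,0,0,-1],[0,0,0,0,0,0,-1]]'
python3 - <<'E'
from h import *
from cell import env
p=env.read_camera("wrist");s=env.state();print(s["eef_pos"],s["joints"],R.from_euler('xyz',s["tcp_rot"]).as_matrix())
pickle.dump(p,open('w5.pkl','wb'))
im=p["img"][:,:,::-1].copy()
Z=R.from_euler('z',-.805).as_matrix()
for q in(SC[0],BAR): 
    for a in fproj(p,q@Z.T+[533,-384,0]): cv2.circle(im,tuple(int(t) for t in np.round(a)),2,(0,0,255),-1)
cv2.imwrite('pics/w5.png',cv2.resize(im,(768,576)))
E
```

```text
t: 13.78
eef_pos: [435.9, -282.5, 217.2]
tcp_rot: [3.142, 0.521, 2.336]
ft_force: [0.3, 0.5, 0.7]
opening: 1.0
grip_force: 0.0
[ 436.33019351 -282.12051013  217.64735946] [-0.66463365  0.20459017  2.13978465 -0.24718122  0.2873723  -1.2119905 ] [[-6.01026476e-01  7.20391994e-01  3.46125051e-01]
 [ 6.24388710e-01  6.93567119e-01 -3.59309602e-01]
 [-4.98904715e-01  1.61989997e-04 -8.66656829e-01]]
```

View pics/w5.png

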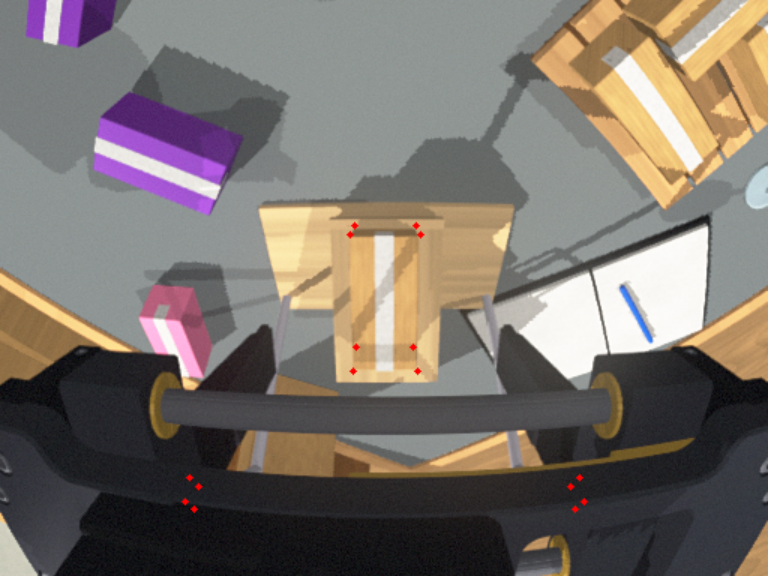

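The predicted corners match the carton on the slope (350–418, 233–371) within 1–2 px, so I'm going in along the slope normal.

```bash
python3 -m inch '[[0,0,0,-0.14,-0.15,4,-1],[0,0,0,0,0,5,-1],[0,0,0,0,0,5,-1],[0,0,0,0,0,3.5,-1],[0,0,0,0,0,1.5,-1],[0,0,0,0,0,0.7,-1],[0,0,0,0,0,0,-1]]'; python3 -m inch '[[0,0,0,0,0,0,0.6],[0,0,0,0,0,0,0.6],[0,0,0,0,0,0,0.6],[0,0,0,0,0,0,0.6],[0,0,0,0,0,0,0.6]]'
```

```text
t: 14.7
eef_pos: [500.6, -352.0, 82.4]
tcp_rot: [-3.133, 0.507, 2.343]
ft_force: [-0.3, -0.4, -0.2]
opening: 1.002
grip_force: 0.0
t: 15.32
eef_pos: [500.4, -352.4, 81.9]
tcp_rot: [-3.136, 0.506, 2.337]
ft_force: [-1.2, 0.3, 1.8]
opening: 0.545
grip_force: 30.0
```

```bash
python3 -m inch '[[0,0,0,0,0,0,-1],[0,0,0,0,0,0,-1],[0,0,0,0,0,0,-1],[0,0,0,0,0,0,-1]]'; python3 -c "
from cell import env
print(env.state()['joints'])"
```

```text
t: 15.82
eef_pos: [500.4, -352.4, 81.8]
tcp_rot: [-3.136, 0.506, 2.336]
ft_force: [-0.6, -0.4, -0.2]
opening: 0.907
grip_force: 0.0
[-0.69509224  0.5533421   2.05771361 -1.13362095  0.06529476 -0.34158091]
```

Joint 5 hit its limit at 30° tilt. The pads only need to close across the carton, so I'll back out and use about 20° tilt, which by my arithmetic still passes about 26 mm in front of the bar.

```bash
python3 -m inch '[[0,0,0,0,0,-3,-1],[0,0,0,0,0,-3,-1],[0,0.08,0,0,0,0,-1],[0,0.077,0,0,0,0,-1],[0,0,0,0,0,0,-1],[0,0,0,0,0,0,-1]]'
python3 - <<'E'
from h import *
from cell import env
s=env.state();print(s['joints'],s['eef_pos'],s['tcp_rot'])
Rt=R.from_euler('xyz',s['tcp_rot'])
G=R.from_euler('xyz',[np.pi,np.deg2rad(20),-.805+np.pi])
print('turn',(Rt.inv()*G).as_rotvec())
Z=R.from_euler('z',-.805).as_matrix()
for d in(-28,-33):
    t=Z@slope(np.array([d,0,9.]))+[533,-384,0];print(d,t,'in G axes',G.inv().apply(t-s['eef_pos']))
E
```

```text
t: 16.58
eef_pos: [483.2, -338.4, 122.7]
tcp_rot: [-3.126, 0.369, 2.333]
ft_force: [-0.4, 0.6, -0.6]
opening: 1.0
grip_force: 0.0
[-0.6970355   0.46511883  1.98900792 -0.17438945  0.32655432 -1.30169332] [ 483.22802945 -338.36184841  122.65700132] [-3.12585075  0.36923593  2.33344414]
turn [-0.01684801  0.02014648 -0.00310638]
-28 [ 504.75661038 -354.62708023   47.79422863] in G axes [ 0.56535863  4.24484593 79.46152497]
-33 [ 501.7553507  -351.50579198   45.29422863] in G axes [ 5.48939739  4.24484593 80.32976585]
```

```bash
python3 -m inch '[[-0.017,0.02,-0.003,0,0,0,-1],[0,0,0,0.25,0.35,0,-1],[0,0,0,0,0,3,-1],[0,0,0,0,0,2.5,-1],[0,0,0,0,0,1.5,-1],[0,0,0,0,0,1,-1],[0,0,0,0,0,0,-1]]'; python3 -c "
from cell import env
print(env.state()['joints'])"
```

```text
t: 17.45
eef_pos: [503.4, -353.9, 46.6]
tcp_rot: [3.141, 0.348, 2.337]
ft_force: [-0.1, -0.4, -0.4]
opening: 1.0
grip_force: 0.0
[-0.70518676  0.6197914   1.96762583 -0.16057216  0.21040098 -1.31981563]
```

```bash
python3 -m inch '[[0,0,0,0,0,0,0.6],[0,0,0,0,0,0,0.6],[0,0,0,0,0,0,0.6],[0,0,0,0,0,0,0.6],[0,0,0,0,0,0,0.6],[0,0,0,0.18,0,-1,0.6],[0,0,0,0.18,0,-1,0.6],[0,0,0,0.35,0,-2,0.6],[0,0,0,0,0,0,0.6]]'; python3 -c "
from cell import env
print(env.state()['joints'])"
```

```text
t: 18.58
eef_pos: [489.2, -339.0, 83.4]
tcp_rot: [3.141, 0.35, 2.337]
ft_force: [-0.4, -0.1, -2.2]
opening: 0.547
grip_force: 30.0
[-0.70107299  0.53740651  1.99605213 -0.13401582  0.26232535 -1.34366072]
```

```bash
python3 -m inch '[[0,0,0,3.1,0,-1.15,0.6],[0,0,0,3.1,0,-1.15,0.6],[0,0,0,3.1,0,-1.15,0.6],[0,0,0,0,0,0,0.6]]'; python3 -m inch '[[0,0,0,-1.37,0,-3.76,0.6],[0,0,0,-1.37,0,-3.76,0.6],[0,0,0,-1.37,0,-3.76,0.6],[0,0,0,-1.37,0,-3.76,0.6],[0,0,0,0,0,0,0.6]]'; python3 -c "
from cell import env
print(env.state()['joints'])"
```

```text
t: 19.08
eef_pos: [419.3, -266.5, 82.5]
tcp_rot: [3.141, 0.346, 2.337]
ft_force: [0.4, -0.4, -1.2]
opening: 0.543
grip_force: 30.0
t: 19.7
eef_pos: [422.0, -269.1, 245.7]
tcp_rot: [3.14, 0.354, 2.336]
ft_force: [1.0, 0.4, -2.5]
opening: 0.549
grip_force: 30.0
[-0.67639945  0.16350333  2.03085445 -0.07589076  0.59684262 -1.38699694]
```

```bash
python3 -m inch '[[0,0.175,0,0,0,0,0.6],[0,0.174,0,0,0,0,0.6],[0,0,0.161,0,0,0,0.6],[0,0,0.161,0,0,0,0.6],[0,0,0.161,0,0,0,0.6],[0,0,0.16,0,0,0,0.6],[0,0,0,3.28,3.62,0,0.6],[0,0,0,3.28,3.62,0,0.6],[0,0,0,3.28,3.62,0,0.6],[0,0,0,3.28,3.62,0,0.6],[0,0,0,3.28,3.62,0,0.6],[0,0,0,3.28,3.62,0,0.6],[0,0.1745,0,0,0,0,0.6],[0,0,0,0,0,0,0.6],[0,0,0,0,0,0,0.6]]'
python3 - <<'E'
from h import *
from cell import env
p=env.read_camera("scene");q=env.read_camera("wrist");s=env.state();print(s["eef_pos"],s["tcp_rot"],s["joints"])
pickle.dump((p,q),open('w6.pkl','wb'))
# model: held carton flat, centre 27 mm towards slab -y of pad centre
T=R.from_euler('xyz',s["tcp_rot"]);pad=s["eef_pos"]-19*T.as_matrix()[:,2]
Z=R.from_euler('z',.123).as_matrix()
C=boxpts(52,110,-27+0,23)+[0,-27,0]
im=p["img"][:,:,::-1].copy();a=q["img"][:,:,::-1].copy()
for x in proj(p,C@Z.T+pad): cv2.circle(im,tuple(int(t) for t in np.round(x)),1,(0,0,255),-1)
for x in fproj(q,C@Z.T+pad): cv2.circle(a,tuple(int(t) for t in np.round(x)),2,(0,0,255),-1)
u,v=np.round(proj(p,pad)).astype(int);print(u,v)
im=cv2.resize(im[v-50:v+50,u-50:u+50],(400,400),interpolation=2)
cv2.imwrite('pics/w6.png',np.hstack([im,cv2.resize(a,(400,300))[:, :] if 0 else cv2.copyMakeBorder(cv2.resize(a,(400,300)),0,100,0,0,0)]))
E
```

```text
t: 21.58
eef_pos: [611.8, -46.9, 242.0]
tcp_rot: [-3.14, -0.173, 1.692]
ft_force: [-1.0, 0.1, -2.3]
opening: 0.544
grip_force: 30.0
[611.83752951 -46.36607118 242.79433498] [-3.14138209 -0.17364366  1.69325175] [-0.25512376  0.46855745  1.52991444  0.17223991  1.21281709 -0.44371085]
302 167
```

View pics/w6.png

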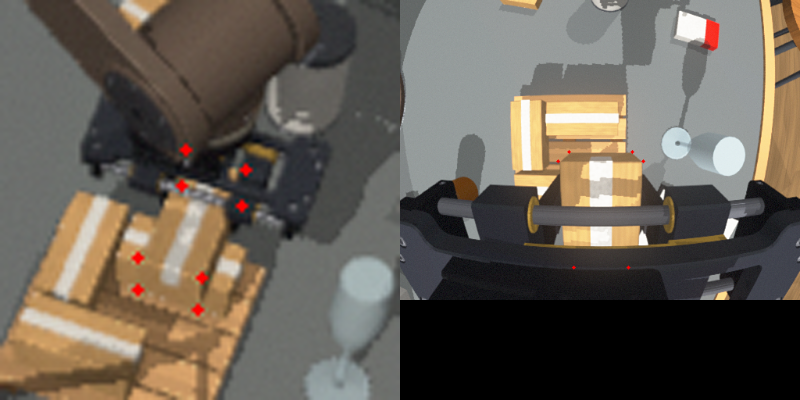

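Run:
```python
from h import *
p,q=pickle.load(open('w6.pkl','rb'))
def plane(P):
    P=P[np.isfinite(P).all(1)]
    for _ in range(5):
        c=np.median(P,0);A=np.c_[P[:,:2]-c[:2],np.ones(len(P))];k=np.linalg.lstsq(A,P[:,2],rcond=None)[0];r=abs(P[:,2]-A@k);P=P[r<max(3,2*np.median(r))]
    g=R.from_euler('z',-.123).as_matrix()[:2,:2]@k[:2];return len(P),c,k[2],'slope slabx,slaby deg',np.degrees(g),np.median(r)
w=fcloud(q);print(plane(w[212:245,212:300].reshape(-1,3)))
w=cloud(p);v0,u0=167-50,302-50
P=w[v0+52:v0+68,u0+40:u0+54].reshape(-1,3);print(plane(P))
```

```text
(2895, array([609.75855506, -33.20840122, 280.88238777]), np.float64(280.8955277225045), 'slope slabx,slaby deg', array([-0.02409033,  0.43182331]), np.float64(0.4311521711268824))
(160, array([620.5453474 , -98.8877872 , 282.49727736]), np.float64(282.4069973968686), 'slope slabx,slaby deg', array([-0.9151916 , -1.20383038]), np.float64(1.3032046598581246))
```

```bash
python3 -m inch '[[0,0,0,-0.6,0.06,3.95,0.6],[0,0,0,-0.6,0.06,3.95,0.6],[0,0,0,-0.6,0.06,3.95,0.6],[0,0,0,0,0,0,0.6],[0,0,0,0,0,0,0.6]]'
cat > chk.py <<'E'
from h import *
from cell import env
q=env.read_camera("wrist");s=env.state();print(s["eef_pos"],s["tcp_rot"])
w=fcloud(q);Z=R.from_euler('z',.123).as_matrix();W=(w-[554.7,-51,0])@Z   # slab frame
def ext(n,m):
    P=W[m];print(n,len(P),'z',round(np.median(P[:,2]),1),'x',np.round(np.percentile(P[:,0],[.7,99.3]),1),'y',np.round(np.percentile(P[:,1],[.7,99.3]),1))
z=W[...,2];t=np.nanmedian(z[225:245,225:285]);print('held top',t)
f=np.isfinite(z)
ext('held',f&(abs(z-t)<4)&(W[...,0]>20)&(W[...,0]<100)&(W[...,1]>-40)&(W[...,1]<60))
b=f&(abs(z-74)<5)
ext('set2',b&(W[...,1]>20)&(W[...,0]>-20)&(W[...,0]<95)&(W[...,1]<100))
ext('placed',b&(W[...,0]<-29)&(W[...,1]>-25)&(W[...,0]>-100)&(W[...,1]<100))
E
python3 chk.py
```

```text
t: 22.3
eef_pos: [614.2, -43.1, 124.9]
tcp_rot: [3.139, -0.174, 1.694]
ft_force: [0.6, -0.4, -1.8]
opening: 0.543
grip_force: 30.0
[614.35788138 -43.18251088 125.23647264] [ 3.13866056 -0.17400689  1.69433067]
held top 163.4388369524419
held 8819 z 163.3 x [29.9 90.6] y [-33.4  24.9]
set2 8366 z 73.2 x [-19.2  82.3] y [30.2 80.9]
placed 6425 z 73.2 x [-85.  -33.7] y [-20.9  84.3]
```

```bash
python3 -m inch '[[0,0,0,0,-0.15,0,0.6],[0,0,0,-0.52,0,2.95,0.6],[0,0,0,-0.52,0,2.95,0.6],[0,0,0,-0.35,0,1.97,0.6],[0,0,0,-0.07,0,0.39,0.6],[0,0,0,0,0,0,0.6],[0,0,0,0,0,0,0.6]]'; python3 -m inch '[[0,0,0,-0.03,0,0.15,0.6],[0,0,0,-0.03,0,0.15,0.6],[0,0,0,0,0,0,0.6]]'
```

```text
t: 23.22
eef_pos: [612.6, -43.3, 40.6]
tcp_rot: [3.14, -0.175, 1.694]
ft_force: [-0.8, 0.9, -1.6]
opening: 0.548
grip_force: 30.0
t: 23.6
eef_pos: [612.0, -43.2, 36.3]
tcp_rot: [3.141, -0.175, 1.694]
ft_force: [0.1, -0.1, -2.4]
opening: 0.543
grip_force: 30.0
```

```bash
python3 -m inch '[[0,0,0,-0.02,0,0.1,0.6],[0,0,0,0,0,0,0.6]]';python3 -m inch '[[0,0,0,-0.02,0,0.1,0.6],[0,0,0,0,0,0,0.6]]'
```

```text
t: 23.85
eef_pos: [612.0, -43.2, 35.2]
tcp_rot: [3.142, -0.175, 1.694]
ft_force: [0.1, -0.8, -1.2]
opening: 0.546
grip_force: 30.0
t: 24.1
eef_pos: [612.1, -43.2, 34.7]
tcp_rot: [3.141, -0.175, 1.694]
ft_force: [-1.4, 0.5, 4.7]
opening: 0.545
grip_force: 30.0
```

```bash
python3 -m inch '[[0,0,0,-0.01,0,0.05,0.6],[0,0,0,0,0,0,-1],[0,0,0,0,0,0,-1],[0,0,0,0,0,0,-1],[0,0,0,0,0,0,-1],[0,0,0,0.35,0,-1.97,-1],[0,0,0,0.7,0,-3.94,-1],[0,0,0,0.87,0,-4.9,-1],[0,-0.1745,0,0,0,-5,-1],[0,0,0,-2,0,-5,-1],[0,0,0,-4,0,-5,-1],[0,0,0,-4,0,0,-1],[0,0,0,0,0,0,-1],[0,0,0,0,0,0,-1]]'
sed -i '/held/d' chk.py
cat >> chk.py <<'E'
ext('new',b&(W[...,0]>29)&(W[...,1]<28.5)&(W[...,0]<100)&(W[...,1]>-100))
ext('set1',b&(W[...,0]<29)&(W[...,1]<-29.5)&(W[...,0]>-100)&(W[...,1]>-100))
ext('newtop',b&(W[...,0]>36)&(W[...,1]<20)&(W[...,0]<80)&(W[...,1]>-75))
cv2.imwrite('fin.png',q["img"])
E
python3 chk.py
```

```text
t: 25.85
eef_pos: [624.8, -149.9, 292.1]
tcp_rot: [3.141, -0.001, 1.693]
ft_force: [0.3, -0.5, -0.3]
opening: 1.002
grip_force: 0.0
[ 624.93129586 -149.49411952  291.90343711] [ 3.14147563e+00 -9.89436528e-04  1.69396496e+00]Traceback (most recent call last):
  File "chk.py", line 7, in <module>
    f=np.isfinite(z)
                  ^
NameError: name 'z' is not defined. Did you mean: 'Z'?
```

```bash
sed -i 's/^f=np/z=W[...,2];f=np/' chk.py
cat >> chk.py <<'E'
for n,c in(('new',(57,-28)),('placed',(-57,28)),('set1',(-28,-57)),('set2',(28,57))):
    hx,hy=(26,55) if n in('new','placed') else(55,26)
    m=b&(abs(W[...,0]-c[0])<hx-6)&(abs(W[...,1]-c[1])<hy-6);P=W[m];k=np.linalg.lstsq(np.c_[P[:,:2],np.ones(len(P))],P[:,2],rcond=None)[0];print(n,'tilt deg',np.degrees(k[:2]))
    m=(b&(abs(W[...,0]-c[0])<hx+3.5)&(abs(W[...,1]-c[1])<hy+3.5));r=cv2.minAreaRect(W[m][:,:2].astype(np.float32));print(np.round(r[0],1),np.round(r[1],1),round(r[2],1))
E
python3 chk.py
```

```text
[ 625.00856816 -149.30571484  291.76598314] [ 3.14156179e+00 -1.04312051e-03  1.69443033e+00]
set2 3150 z 73.2 x [-18.9  82.3] y [20.9 80.4]
placed 2966 z 73.1 x [-85.3 -33.8] y [-24.1  84.1]
new 3339 z 73.1 x [32.4 83.7] y [-84.2  24.8]
set1 3096 z 73.2 x [-82.5  26.5] y [-83.5 -32.5]
newtop 2469 z 73.2 x [36.1 79.8] y [-74.8  19.5]
new tilt deg [0.11946356 0.08745936]
[ 56.3 -27. ] [ 55.2 115.3] 0.3
placed tilt deg [-0.34653854  0.04458297]
[-59.6  30.6] [ 53.3 111. ] 0.1
set1 tilt deg [ 0.05489837 -0.07146391]
[-29. -58.] [111.6  51.8] 0.1
set2 tilt deg [ 0.05560401 -0.14172634]
[28.2 55.3] [ 52.4 110.8] 89.7
```

```bash
python3 -c "
from cell import env
print(env.job_done())"
```

```text
the job is handed in; nothing more can be done
None
```

I handed the job in: both cartons lie flat and square in the two empty spaces, each measured within about 4 mm of its target, and I saw no sign of contact with the light bar or of anything else being moved. I was not told the verdict.

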